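Unscrew the filling pump's outlet cap of unknown thread hand

TASK

Open the hooded outlet of the filling pump: lift the loose dust hood off and set it upright in its round dish, let go of it, then unscrew the grey cap that was beneath it. Nobody remembers whether that cap has a left- or a right-hand thread: try a part turn each way until you find the way it comes loose, and lift it off. Finish while still holding the cap upright in the gripper, about 10 cm above its outlet or higher; leave the other cap, the mug, the nozzle and the baking tin where they are.

Things in the scene. Friction and masses are not known exactly. Their poses are not given: they have to be found in the camera images.
- pump: low steel filling pump bolted to the table (it does not move): a block 110 mm (x) by 300 mm (its y), flat top face 60 mm above the table. Two upright outlets stand on the top face at its y = +80 mm and y = -80 mm, x = 0, each closed by a cap. Origin: centre of its underside, on the table
- hood: loose white plastic dust hood, an inverted cup 69 mm in diameter and 54 mm high with a round grip knob 22 mm in diameter and 28 mm high on top (82 mm high in all), 70 g give or take a third. It starts over one of the two caps with its rim on the pump's top face, not fastened, 5 mm play all round the cap. Origin: centre of its rim's underside; z up through the knob
- dish: fixed round aluminium dish that holds the hood: 94 mm outside diameter, 16 mm high, inside 82 mm wide, inner floor 4 mm above the table. The hood stands in it rim down. Origin: centre of its underside, on the table
- cap: grey plastic cap, upright on a pump outlet: hollow skirt 50 mm wide and 24 mm high, above it a solid round knurled grip 52 mm wide, from 24 to 46 mm above the underside; 75 to 150 g. Origin: centre of its underside, which rests on the pump top; z up along its axis. This one starts under the hood
- cap_grip (a point): point on that cap's axis 35 mm above its underside, mid-height of the knurled grip. Its coarse thread changes hand from start to start: the wrong way it stops hard within 10 degrees; the right way it turns easily, is free from 50 to 115 degrees and stops at about 120. Before that it lifts only 2 mm and is held fast; once free it lifts straight up off a neck 21 mm high
- other_cap: grey plastic cap, upright on a pump outlet: hollow skirt 50 mm wide and 24 mm high, above it a solid round knurled grip 52 mm wide, from 24 to 46 mm above the underside; 75 to 150 g. Origin: centre of its underside, which rests on the pump top; z up along its axis. This is the cap of the other outlet, without a hood: leave it alone
- mug: white mug, 84 mm in diameter, 75 mm high with a handle; bystander. Origin: centre of its underside
- nozzle: small steel cone nozzle standing on its 40 mm wide foot, 50 mm high; bystander. Origin: centre of its underside
- tin: dark closed baking tin, 110 by 200 by 60 mm high; bystander. Origin: centre of its underside
There are look-alikes about, which are no part of the job. Leave any blue or purple look-alike of the hood alone.

How it is judged:
By the outcome, as a careful person would: the job done as asked, in the order asked, and still so for the second after the job is handed in, while the arm keeps its last pose, push and grip.
It also fails if it takes over 58 s, if anything falls off the work surface, if the arm or the gripper's body presses on something with over 40 N, if the wrist force passes 120 N, or if a joint passes its speed limit or range.

ROBOT

A 6-joint arm with a two-finger parallel gripper is mounted at the origin on the work surface. World frame = base frame: x ahead of the robot, y to its left, z up, the work surface at z = 0. Lengths are in m, angles in rad, forces in N, time in s.
With the tool pointing down it reaches from about 0.325 to 0.775 m from the base axis. Payload 5.5 kg.
Tool frame: the origin (TCP) lies at the very end of the fingers, on their centre line; the grasp point (between the pads) lies 19 mm behind it; z points along the fingers, y is the line along which they close (so a half turn about z gives the same grasp; the last joint's range is limited). The gripper opens to 85 mm and grips with 20 to 120 N. Pads are 22 mm wide; open, the fingers measure 114 mm over their backs; the gripper's body (76 mm by 85 mm) begins 54 mm behind the grasp point. The pads swing forward as they close: fully open they stand 13 mm farther back than shut.
Start: joints at [-1.216, 0.091, 1.231, -0, 1.82, -0.057], TCP at [0.24, -0.55, 0.231] pointing down, gripper open.
Joint ranges: [-2.87, 2.87], [-0.86, 2.18], [0.17, 2.46], [-1.51, 4.65], [0.06, 2.69], [-2.65, 2.65]. Speed limits (rad/s): [2.57, 2.57, 3.01, 3.14, 3.14, 3.14].

INTERFACE

Orientations are given as a unit quaternion [x, y, z, w].
In Python, from bench import robot gives the robot as it stands. The module is installed in compiled form; this text tells all that it offers. Calls block until the motion is done:
- robot.move_ptp(position, orientation): joint-space move of the TCP to a pose.
- robot.move_straight(position, orientation=None, speed=0.15): straight line of the TCP; orientation=None keeps the orientation; speed is the mean speed in m/s.
- robot.move_joints(angles): joint-space move.
- robot.set_gripper(opening, force=None): finger opening in m; force is the grip in N (None keeps the last); returns when the fingers have stopped.
- robot.pause(seconds).
- robot.solve_ik(position, orientation): joint angles nearest the present ones, or None.
- robot.sense(): the state.
- robot.capture(name): name is "scene" or "top" or "wrist"; returns a dict with "color" (480x640x3 uint8, blue, green, red), "fx", "fy", "cx", "cy" (pixels), "R" (3x3) and "t" (3): a world point X has camera coordinates R X + t; the wrist camera has in their place "mount" (4x4, takes a point from camera to tool coordinates, whose origin is the TCP and whose axes are the flange's). Camera axes: x right, y down, z forward; pixel columns grow to the right and rows downward; lengths in m; the calibration is good to about 2 mm. A picture is of the moment at which its call begins: read the wrist's pose just before it. There is no depth.
A pose or a line that the arm cannot do raises robot.Unreachable and nothing moves.
- robot.close_job(): hands the job in; it is judged then, once.
Trained networks look in a picture, given as the dict that the camera call returned (one of the last four; its "shot" number tells which), for a name from the list of things; names that differ only in an ending like _2 or _b are one class to them, and where a whole thing is asked for, a point or a joint stands for the part that bears it (a point fixed in the world has none). Each returns a list of dicts, best first, with "p" (0 to 1); they miss things now and then, are a little off and sometimes report something else, mostly with a low value. They report only what shows in the picture. A call takes as long as a camera call. They do not tell look-alikes from the thing itself.
- robot.outline_of(picture, thing): "pixels" (480x640 bool, what is visible of it) and "box" ([left, top, width, height] as shares, 0 to 1, of the picture: columns of its width, rows of its height, round what is visible of it).
- robot.landmark_of(picture, thing): "centre" ([column, row] as shares, 0 to 1, of the picture: columns of its width, rows of its height: a listed point, or the origin of a listed thing).
The state is a dict: "time": time; "joint_pos": joint angles; "joint_velocities": joint speeds; "tau": joint torques, N m; "tool_pos": TCP position; "ee_rot": TCP orientation; "contact_force": force on the tool from outside, world axes, zero at the start; "torque": the same for the moment, N m; "opening": finger opening in m; "finger_force": force on a finger pad.
Only numpy, scipy, OpenCV 4.12 (cv2) and the standard library are available. Lean on these libraries where they do the work, as an engineer would, in place of code of your own. Each camera call takes 0.05 s, during which the arm holds its last target. There are 200 camera calls.

## Working session

There is one attempt and no reset: what is moved stays moved. The work goes in short steps, each a Python script; the robot and the scene stay as the last script left them, time stands still between calls to the robot, and variables do not carry over. Pictures are saved under pics/ and viewed, at most 10 in all, crops included, and the job is handed in when it is done.

```bash
mkdir -p pics; cat > h.py <<'E'
import numpy as np, cv2
from bench import robot
def ray(p,u,v):
    d=np.array([(u-p["cx"])/p["fx"],(v-p["cy"])/p["fy"],1.]); R=np.array(p["R"]);t=np.array(p["t"])
    return -R.T@t, R.T@d
def at(p,u,v,z):
    o,d=ray(p,u,v); return o+d*(z-o[2])/d[2]
E
python3 - <<'E'
from h import *
np.set_printoptions(precision=4,suppress=True)
s=robot.sense();print(s["time"],s["ee_rot"],s["contact_force"],s["opening"])
ps={}
for n in("scene","top"):
    p=robot.capture(n);cv2.imwrite(f"pics/{n}0.png",p["color"]);print(n,-np.array(p["R"]).T@p["t"])
    for th,z in(("hood",.06),("dish",0),("pump",0),("other_cap",.06),("mug",0),("nozzle",0),("tin",0)):
        for r in robot.landmark_of(p,th)[:4]:
            u,v=r["centre"][0]*640,r["centre"][1]*480
            print(th,round(r["p"],2),round(u),round(v),at(p,u,v,z))
print(robot.sense()["time"])
E
```

```text
0.0 [ 0.9789  0.2045 -0.0001 -0.001 ] [ 0.6882  0.0196 -0.1762] 0.08519427803744835
scene [1.2009 0.1767 0.9996]
hood 0.9 466 291 [0.5745 0.3128 0.06  ]
hood 0.77 423 371 [0.7861 0.2563 0.06  ]
hood 0.75 477 258 [0.4746 0.3245 0.06  ]
dish 0.89 260 246 [ 0.5624 -0.1944  0.    ]
pump 0.62 424 302 [0.5944 0.2317 0.    ]
other_cap 0.73 394 283 [0.6027 0.1558 0.06  ]
mug 0.91 293 347 [ 0.7946 -0.02    0.    ]
nozzle 0.47 335 204 [ 0.3703 -0.0543 -0.    ]
tin 0.57 221 171 [ 0.3524 -0.4034 -0.    ]
top [ 0.4158 -0.0543  1.2546]
hood 0.8 168 159 [0.7378 0.2489 0.06  ]
hood 0.78 130 225 [0.5877 0.3255 0.06  ]
hood 0.68 130 302 [0.4198 0.3162 0.06  ]
dish 0.74 366 245 [ 0.5597 -0.1979  0.    ]
pump 0.74 362 245 [ 0.5589 -0.1901  0.    ]
pump 0.59 180 227 [0.5943 0.2309 0.    ]
other_cap 0.58 211 220 [0.6027 0.1499 0.06  ]
mug 0.6 288 146 [ 0.7897 -0.0152  0.    ]
nozzle 0.71 301 327 [ 0.3702 -0.0517  0.    ]
tin 0.96 462 340 [ 0.3462 -0.4178  0.    ]
0.8
```

View pics/scene0.png

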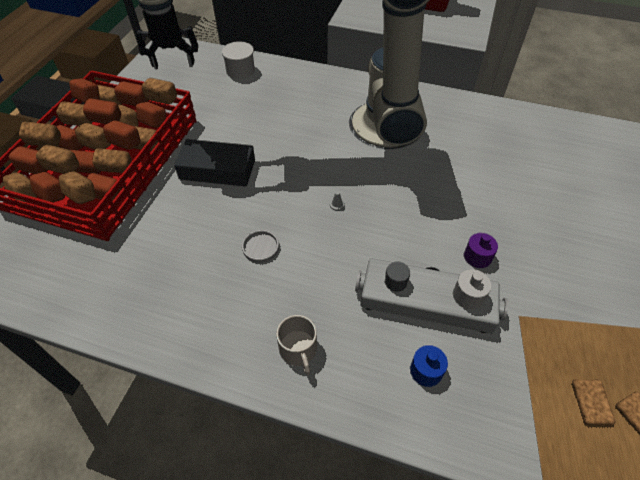

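View pics/top0.png

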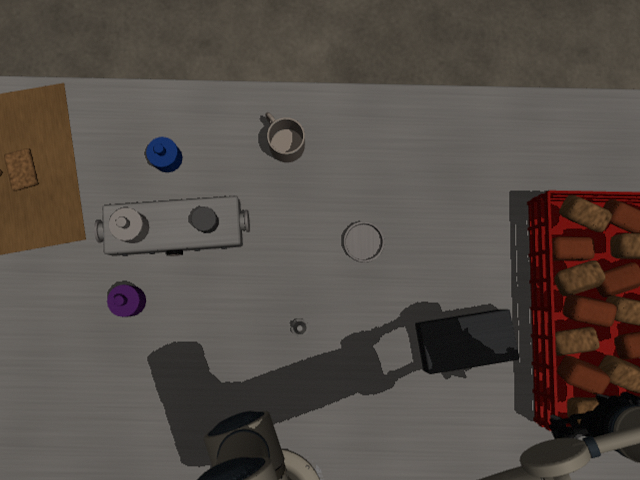

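The white hood is at scene (474,288) and top (127,223). The bare cap is at top (203,219) and the dish at top (362,242). Blue and purple are the look-alikes. Next I'll look at the dish and the hood with the wrist camera.

```bash
cat >> h.py <<'E'
from scipy.spatial.transform import Rotation as Ro
np.set_printoptions(precision=4,suppress=True)
def down(a): return [np.cos(a/2),np.sin(a/2),0,0]
def wrist():
    s=robot.sense(); p=robot.capture("wrist"); M=np.array(p["mount"])
    T=np.eye(4);T[:3,:3]=Ro.from_quat(s["ee_rot"]).as_matrix();T[:3,3]=s["tool_pos"]
    C=np.linalg.inv(T@M);p["R"]=C[:3,:3];p["t"]=C[:3,3];return p
def look(p,th,z):
    for r in robot.landmark_of(p,th)[:3]:
        u,v=r["centre"][0]*640,r["centre"][1]*480
        print(th,round(r["p"],2),round(u),round(v),at(p,u,v,z))
    for r in robot.outline_of(p,th)[:3]:
        m=r["pixels"].astype(np.uint8); c=max(cv2.findContours(m,0,2)[0],key=cv2.contourArea)
        (u,v),rad=cv2.minEnclosingCircle(c); print("  outline",round(r["p"],2),round(u),round(v),round(rad),m.sum())
E
python3 - <<'E'
from h import *
for n,(x,y),z,things in(("dish",(.561,-.196),.30,(("dish",0),)),("hood",(.583,.315),.36,(("hood",.06),("other_cap",.06),("pump",0)))):
    a=np.arctan2(y,x)+np.pi/2
    robot.move_ptp([x-.04*(n=="dish"),y,z],down(a)); s=robot.sense()
    p=wrist();cv2.imwrite(f"pics/w_{n}.png",p["color"])
    if n=="dish":print(p["mount"],p["fx"])
    print(s["time"],s["joint_pos"],s["tool_pos"], -p["R"].T@p["t"])
    for t,zz in things: look(p,t,zz)
E
python3 -c "
import cv2,numpy as np
cv2.imwrite('pics/w.png',cv2.resize(np.hstack([cv2.imread('pics/w_dish.png'),cv2.imread('pics/w_hood.png')]),(800,300)))"
```

```text
[[-0.0005 -0.9596 -0.2812  0.0711]
 [ 1.     -0.0007  0.0003 -0.0004]
 [-0.0005 -0.2812  0.9596 -0.1411]
 [ 0.      0.      0.      1.    ]] 377.8124676779766
2.475 [-0.4225 -0.0005  1.2032 -0.0004  1.9394 -0.0848] [ 0.5206 -0.1969  0.2997] [ 0.5439 -0.1297  0.4407]
dish 0.64 358 174 [ 0.5677 -0.1897  0.    ]
  outline 0.67 359 177 42 5364
4.5 [ 0.4423  0.3536  0.696  -0.0004  2.0919 -0.0513] [0.5835 0.3138 0.3601] [0.5494 0.3766 0.5011]
hood 0.96 327 188 [0.5848 0.3224 0.06  ]
hood 0.91 413 272 [0.73   0.2809 0.06  ]
hood 0.64 274 304 [0.5962 0.1603 0.06  ]
  outline 0.97 210 109 36 3621
  outline 0.94 419 280 33 2881
  outline 0.75 322 194 35 3618
other_cap 0.8 276 302 [0.5973 0.1631 0.06  ]
pump 0.76 301 236 [0.5904 0.2405 0.    ]
  outline 0.81 299 237 131 16257
```

View pics/w.png

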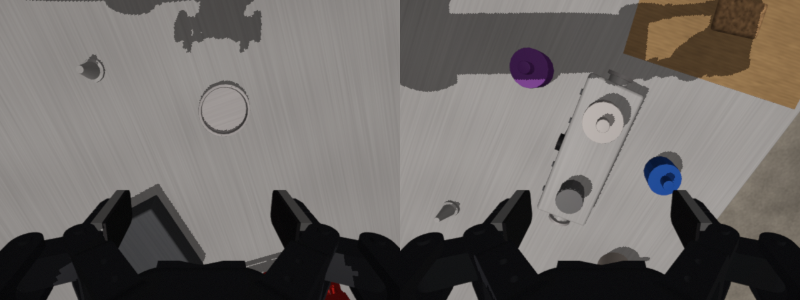

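The left wrist image shows the dish at about (224,109) in the half-size view. The right one shows the white hood at (603,122) with its knob at (603,126), and the bare cap at (570,197). The estimates differ by a few mm, so I'll fit silhouettes across the cameras.

```bash
cat >> h.py <<'E'
from scipy.optimize import least_squares
TH=np.linspace(0,2*np.pi,60)
def sil(p,x,y,circ,sc=4):
    m=np.zeros((480*sc,640*sc),np.uint8)
    for group in circ:
        P=np.vstack([np.c_[x+r*np.cos(TH),y+r*np.sin(TH),0*TH+z] for r,z in group])
        c=P@np.array(p["R"]).T+p["t"]; uv=np.c_[p["fx"]*c[:,0]/c[:,2]+p["cx"],p["fy"]*c[:,1]/c[:,2]+p["cy"]]
        cv2.fillConvexPoly(m,cv2.convexHull(np.round((uv+.5)*sc-.5).astype(np.int32)),1)
    M=cv2.moments(m,True); return np.array([M["m10"]/M["m00"],M["m01"]/M["m00"]])/sc, M["m00"]/sc**2
HOOD=lambda z:[[(.0345,z),(.0345,z+.054)],[(.011,z+.054),(.011,z+.082)]]
DISH=[[(.047,0),(.047,.016)]]
CAP=lambda z:[[(.026,z+.024),(.026,z+.046)],[(.025,z),(.025,z+.024)]]
def locate(p,th,circ,xy0):
    "own outline nearest the guess -> x,y by matching silhouette centroid"
    best=None
    for r in robot.outline_of(p,th):
        cs=[c for c in cv2.findContours(r["pixels"].astype(np.uint8),0,2)[0]]
        if not cs: continue
        m=cv2.drawContours(np.zeros((480,640),np.uint8),[max(cs,key=cv2.contourArea)],-1,1,-1)
        M=cv2.moments(m,True); c=np.array([M["m10"],M["m01"]])/M["m00"]; d=np.hypot(*(c-sil(p,*xy0,circ)[0]))
        if best is None or d<best[0]: best=(d,c,M["m00"],r["p"])
    if best is None: print(th,"none");return
    s=least_squares(lambda q:sil(p,*q,circ)[0]-best[1],xy0,diff_step=.02)
    print(th,s.x,"area",best[2],sil(p,*s.x,circ)[1],round(best[3],2)); return s.x
E
python3 - <<'E'
from h import *
robot.pause(.1)
for n in("scene","top","wrist"):
    p=wrist() if n=="wrist" else robot.capture(n);print(n)
    locate(p,"hood",HOOD(.06),(.583,.318)); locate(p,"other_cap",CAP(.06),(.601,.156))
    if n!="wrist": locate(p,"dish",DISH,(.561,-.195))
print(robot.sense()["time"])
E
```

```text
scene
hood [0.5819 0.3169] area 1146.0 1173.5 0.65
other_cap [0.5975 0.1551] area 665.0 626.5625 0.77
dish [ 0.5654 -0.195 ] area 938.0 1029.25 0.64
top
hood [0.5846 0.32  ] area 1093.0 1113.5625 0.85
other_cap [0.5994 0.1593] area 507.0 572.0 0.78
dish [ 0.568  -0.1906] area 1255.0 1371.5625 0.9
wrist
hood [0.5817 0.3198] area 3642.0 3671.5 0.55
other_cap [0.597  0.1594] area 1949.0 2040.9375 0.58
5.5
```

```bash
python3 - <<'E'
from h import *
x,y=.5825,.319; a=np.arctan2(y,x)+np.pi/2
robot.set_gripper(.06)
robot.move_ptp([x,y,.19],down(a))
robot.move_straight([x,y,.119],speed=.12); print(robot.sense()["contact_force"],robot.sense()["tool_pos"])
robot.set_gripper(.0,30); s=robot.sense(); print(s["opening"],s["finger_force"],s["time"])
if .016<s["opening"]<.027:
    robot.move_straight([x,y,.26],speed=.15)
    s=robot.sense(); print(s["opening"],s["finger_force"],s["contact_force"],s["time"])
    p=robot.capture("scene");cv2.imwrite("pics/lift.png",p["color"][150:420,230:590])
E
```

```text
[-0.053   0.1858  1.0282] [0.583  0.3192 0.1204]
0.021221526295837796 29.30692970752716 7.7583
0.020870705708790745 29.368422031402588 [-0.7983 -0.6871 -1.0881] 8.85
```

View pics/lift.png

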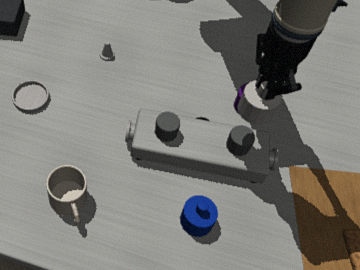

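The hood is lifted in the gripper, at crop (262,95), and the second cap is now bare at (240,138). On to the dish.

```bash
python3 - <<'E'
from h import *
p=robot.capture("scene");locate(p,"cap",CAP(.06),(.582,.318))
x,y=.567,-.192; a=np.arctan2(y,x)+np.pi/2
robot.move_ptp([x,y,.20],down(a))
robot.move_straight([x,y,.085],speed=.12); robot.pause(.1); f0=robot.sense()["contact_force"];print(f0)
for z in np.arange(.08,.0585,-.004):
    robot.move_straight([x,y,z],speed=.06); s=robot.sense(); f=s["contact_force"]-np.array(f0); print(round(z,4),s["tool_pos"],f)
    if np.linalg.norm(f)>4: break
p=robot.capture("scene");cv2.imwrite("pics/place.png",cv2.resize(p["color"][190:310,190:350],None,fx=4,fy=4))
p=robot.capture("top"); print(robot.sense()["time"])
E
```

```text
cap [0.5842 0.3157] area 671.0 684.375 0.95
[ 0.2196  0.3785 -0.2535]
0.08 [ 0.5668 -0.1919  0.0796] [-0.3733 -0.7779 -0.4391]
0.076 [ 0.5668 -0.1919  0.0755] [-0.0038 -0.4664 -1.0682]
0.072 [ 0.5668 -0.1919  0.0715] [ 0.5845 -1.5641 -1.3708]
0.068 [ 0.5668 -0.1919  0.0675] [-0.0353 -0.2653 -0.5267]
0.064 [ 0.5671 -0.1921  0.0641] [ 0.1598 -0.8818  0.8883]
0.06 [ 0.5675 -0.1922  0.0639] [-5.1941  2.5434 15.9872]
13.675
```

View pics/place.png

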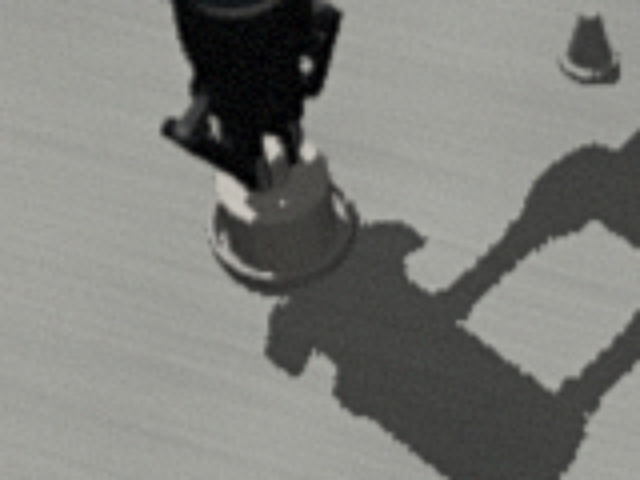

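Contact came at the expected height (TCP 0.064), and the hood stands inside the dish ring at crop (280,230). I'll release it, check it, and go to the cap.

```bash
python3 - <<'E'
from h import *
x,y=.567,-.192
robot.move_straight([x,y,.064],speed=.06)
robot.set_gripper(.06); robot.move_straight([x,y,.20],speed=.15)
x,y=.583,.3175; a=np.arctan2(y,x)+np.pi/2
robot.set_gripper(.085); robot.move_ptp([x,y,.30],down(a)); robot.pause(.1)
for n in("scene","top","wrist"):
    p=wrist() if n=="wrist" else robot.capture(n);print(n)
    locate(p,"cap",CAP(.06),(.583,.318))
    if n!="wrist": locate(p,"hood",HOOD(.004),(.567,-.192))
    cv2.imwrite(f"pics/c_{n}.png",p["color"])
print(robot.sense()["time"],robot.sense()["joint_pos"])
a=cv2.resize(cv2.imread("pics/c_scene.png")[190:310,190:350],(400,300));b=cv2.resize(cv2.imread("pics/c_wrist.png"),(400,300))
cv2.imwrite("pics/c.png",np.hstack([a,b]))
E
```

```text
scene
cap [0.5835 0.3154] area 668.0 683.125 0.77
hood [ 0.5665 -0.1948] area 890.0 860.75 0.69
top
cap [0.5854 0.3169] area 632.0 632.25 0.6
hood [ 0.5687 -0.1913] area 799.0 868.375 0.76
wrist
cap [0.5828 0.3185] area 2691.0 2774.0625 0.68
18.2 [ 0.4473  0.3016  0.8701 -0.      1.9698 -0.0512]
```

View pics/c.png

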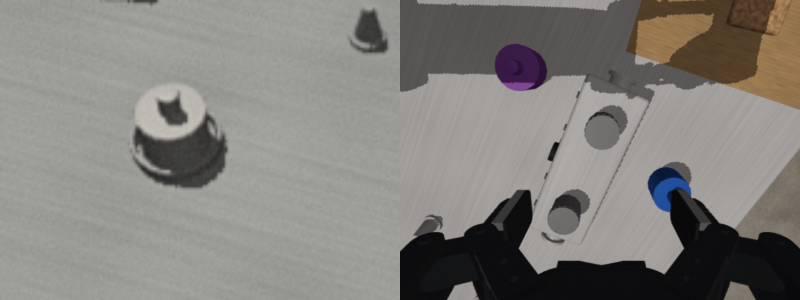

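The hood stands upright in the dish and the cap is at (0.584,0.317). Next I'll grip the cap and test a part turn each way.

```bash
cat >> h.py <<'E'
def turn(deg):
    "turn last joint relative to present target"
    q=np.array(robot.sense()["joint_pos"]);return q
E
python3 - <<'E'
from h import *
x,y=.584,.317; a=np.arctan2(y,x)+np.pi/2
robot.move_ptp([x,y,.13],down(a)); robot.move_straight([x,y,.070],speed=.12)
robot.pause(.1); s=robot.sense(); print(s["contact_force"],s["tool_pos"])
q0=np.array(robot.solve_ik([x,y,.070],down(a)))
robot.set_gripper(.03,70); s=robot.sense(); print(s["opening"],s["finger_force"],s["contact_force"],s["torque"],s["time"])
np.save("q0.npy",q0); t0=np.array(s["torque"])
for sg in (1,-1):
    for d in (5,10,15,20):
        q=q0.copy();q[5]+=sg*np.radians(d);robot.move_joints(q);s=robot.sense()
        print(sg*d,np.degrees(s["joint_pos"][5]-q0[5]),s["tau"][5],s["torque"]-t0,s["contact_force"],s["opening"],s["time"])
        if abs((s["torque"]-t0)[2])>1.2: break
    else: print("free",sg);break
    robot.move_joints(q0)
E
```

```text
[-0.0916  0.2345  0.5722] [0.5848 0.3174 0.0719]
0.05020128025928935 73.01150853258505 [ 0.5613 -0.0463  4.0642] [ 0.0228  0.0505 -0.0081] 20.0833
5 4.875412101717039 0.22684965748339891 [ 0.0188 -0.0281 -0.0276] [0.2238 0.6348 5.8323] 0.05052990240699191 20.3333
10 9.79225480408239 0.8878367207944393 [-0.0422 -0.0242  0.6933] [0.6245 0.0804 5.4737] 0.050642330250277375 20.5833
15 14.773886403679734 1.0832326859235764 [-0.0841  0.0137  0.9271] [-0.1459 -0.8718  5.9307] 0.050585363305316565 20.8333
20 19.743219529538155 1.4117984846234322 [-0.183  -0.0623  1.2355] [0.297  0.3318 4.8831] 0.05053720711081754 21.0833
-5 -5.197350663562771 -0.11384618701413274 [-0.0633 -0.0517  0.0765] [ 0.0258 -0.2696  5.2414] 0.050333590488758566 21.7583
-10 -10.198465528704423 -0.11318252887576818 [-0.0845 -0.0461  0.0944] [ 0.6431 -0.5571  5.2132] 0.05069694945119675 22.0083
-15 -15.196892653401722 -0.11248090071603656 [-0.031  -0.065   0.1189] [ 0.0108 -0.4572  4.3372] 0.0507591733375233 22.2583
-20 -20.196502586076367 -0.11182854417711496 [-0.0679 -0.0107  0.091 ] [0.1449 0.7061 5.5517] 0.0505436897865617 22.5083
free -1
```

Negative turns free (0.1 N m, against a rising stop at +10°). I'll keep going that way to −85° and lift carefully.

```bash
python3 - <<'E'
from h import *
q0=np.load("q0.npy")
for d in (-45,-65,-85):
    q=q0.copy();q[5]+=np.radians(d);robot.move_joints(q);s=robot.sense();print(d,s["torque"],s["contact_force"])
s=robot.sense();p0=np.array(s["tool_pos"]);f0=np.array(s["contact_force"]);ok=True
for dz in (.003,.006,.010):
    robot.move_straight(p0+[0,0,dz],speed=.04);robot.pause(.1);s=robot.sense();f=np.array(s["contact_force"])-f0;print(dz,s["tool_pos"],f,s["opening"])
    if f[2]<-12: ok=False;break
if ok:
    robot.move_straight(p0+[0,0,.16],speed=.12);robot.pause(.2)
    s=robot.sense();print(s["tool_pos"],s["opening"],s["finger_force"],s["contact_force"],s["time"])
p=robot.capture("scene");a=cv2.resize(p["color"][170:350,320:560],(400,300))
cv2.imwrite("pics/e_full.png",p["color"])
w=wrist();cv2.imwrite("pics/e.png",np.hstack([a,cv2.resize(w["color"],(400,300))]))
E
```

```text
-45 [0.0309 0.0021 0.0774] [-0.2798 -0.1908  5.9951]
-65 [0.1045 0.049  0.0826] [0.5792 0.2918 5.0538]
-85 [0.1324 0.0557 0.1337] [0.3313 0.8768 5.4983]
0.003 [0.5843 0.3173 0.0735] [ 0.379  -0.2113 -7.0201] 0.05018507285991968
0.006 [0.5843 0.3173 0.077 ] [ 0.231   0.0467 -5.9565] 0.050629449354956696
0.01 [0.5844 0.3172 0.0813] [ 0.0156 -0.5101 -5.5108] 0.05003915725256639
[0.5843 0.3172 0.2303] 0.050363598352692523 73.25348696205765 [-0.0969 -0.4472 -1.4495] 26.5083
```

View pics/e.png

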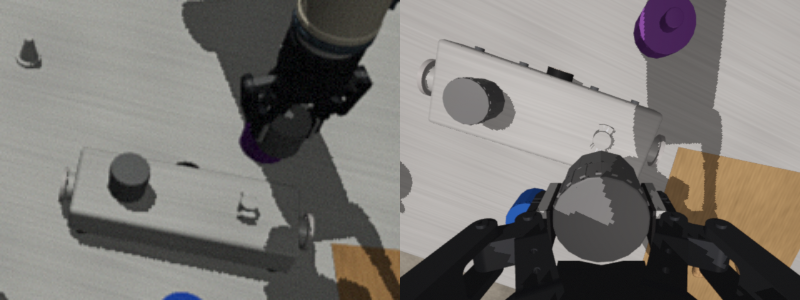

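The cap is off its neck at wrist (600,215), held between the pads. The bare outlet shows at (603,138). I'll overlay the expected upright cap to check for tilt before handing in.

```bash
python3 - <<'E'
from h import *
p=wrist(); s=robot.sense(); im=p["color"].copy(); x,y,_=s["tool_pos"]; z=.06+s["tool_pos"][2]-.0719
for r,h in((.026,.046),(.026,.024),(.025,0)):
    c=np.c_[x+r*np.cos(TH),y+r*np.sin(TH),0*TH+z+h]@p["R"].T+p["t"]
    uv=np.c_[p["fx"]*c[:,0]/c[:,2]+p["cx"],p["fy"]*c[:,1]/c[:,2]+p["cy"]]
    cv2.polylines(im,[np.round(uv).astype(int)],True,(0,255,255),1)
t=robot.capture("scene");print(locate(t,"hood",HOOD(.004),(.567,-.192)))
cv2.imwrite("pics/f.png",im[200:480,180:460])
E
```

```text
hood [ 0.567  -0.1957] area 889.0 864.3125 0.59
[ 0.567  -0.1957]
```

View pics/f.png

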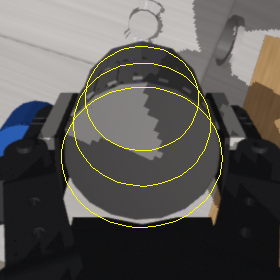

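The overlay matches the upright model to within about 2 mm: the top disc centre is at crop (142,151), predicted (142,157). The hood is still in the dish, so I'm handing in.

```bash
python3 -c "
from bench import robot
print(robot.close_job())"
```

```text
the job is handed in; nothing more can be done
None
```

The job is handed in: the hood stands upright in its dish, and the grey cap, which came loose in the negative direction of the last joint, is held upright about 16 cm above where it sat (about 14 cm above the outlet's neck).

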